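# Zero the coating gauge and check a new double coupler

### The job

Pick up the coating gauge that stands on the rubber rest, zero it by holding its foot flat on the ring mark of the solid steel zero disc for a good half second, then hold its foot the same way on the ring mark on the flat boss of the new double coupler. Then stand the gauge upright on the middle of its rubber rest again and let go. The disc and the coupler must not be shoved out of place.

Things in the scene. Friction and masses are not known exactly. Their poses are not given: they have to be found in the camera images.
- gauge: Loose 0.2 kg coating gauge, an upright round stick 100 mm tall standing on the rest. Upwards from below: flat steel foot 28 mm across, 7 mm thick; steel stem 16 mm across to 22 mm; grey grip 30 mm across to 90 mm; black cap 24 mm across. Its yaw does not matter. Grip the grey part, about 60 mm above the foot. Origin: centre of the foot's flat underside, the face that touches; z up the stick.
- zero_disc: Solid round steel disc without a hole, 60 mm across, 10 mm thick, 0.22 kg, loose on the tray. A scribed ring 32 mm across with a centre dot on its top is the test point. Origin: centre of its underside, 10 mm below the test point. In the same row lie a steel collar of the same outer size with a hole, and a squat stepped steel pin: not these.
- coupler: New bright double coupler, 1.1 kg, loose on the tray, 160 mm long, 60 tall. One tube ring has its hole upright (own -x side), the other its axis level (+x); between them a flat boss 36 (x) by 46 mm (y), the highest part. Scribed ring and dot on the boss: the test point, 60 mm straight above the origin (centre of underside). The rusty swivel coupler, both holes upright, is not to be tested.
- rest: Gauge rest: flat square black rubber pad 80 by 80 mm, 6 mm thick, fixed on the tray. Origin: centre of its underside, so its top is 6 mm higher. The tray's ribbed top, on which everything stands, is 12 mm above the work surface; bystanders on it rise at most 70 mm above the tray.
Mind the look-alikes: they are no part of the job. There is more than one size of the gauge; the one meant has the size given above. What is shaped like the zero_disc but yellow is not meant.

How it is judged (in metres and radians):
On the way, in this order (a step that is already met when the one before it is completed fails the run):
1. the gauge's foot is held flat on the middle of the zero disc (contact force between gauge and zero_disc above 0.3 N and horizontal distance between gauge and zero_disc below 0.014 m and angle between gauge's own z axis and vertical below 0.18 rad), for 0.3 s.
2. then the gauge's foot is held flat on the ring mark of the double coupler (contact force between gauge and coupler above 0.3 N and horizontal distance between gauge and coupler below 0.014 m and angle between gauge's own z axis and vertical below 0.18 rad), for 0.3 s.
At the end, for the whole second after the job is handed in: The gauge stands upright (within 7 degrees), at rest, on the rubber rest, its foot within 25 mm of the rest's middle; the coupler and the zero disc are within 30 mm of where they started (horizontal distance between gauge and rest below 0.025 m and angle between gauge's own z axis and vertical below 0.12 rad and contact force between gauge and rest above 0.3 N and linear speed of gauge below 0.02 m/s and distance of each of coupler, zero_disc from where it was at the start of the episode below 0.03 m); the robot touches nothing.
It fails at once if the coupler is shoved more than 30 mm (distance of coupler from where it was at the start of the episode above 0.03 m).
It fails at once if the zero disc is shoved more than 30 mm (distance of zero_disc from where it was at the start of the episode above 0.03 m).
It also fails if it takes over 58 s, if anything falls off the work surface, if the arm or the gripper's body presses on something with over 40 N, if the wrist force passes 120 N, or if a joint passes its speed limit or range.

### The arm

A 6-joint arm with a two-finger parallel gripper is mounted at the origin on the work surface. World frame = base frame: x ahead of the robot, y to its left, z up, the work surface at z = 0. Lengths are in mm, angles in degrees, forces in N, time in s.
With the tool pointing down it reaches from about 300 to 850 mm from the base axis. Payload 4.2 kg.
Tool frame: the origin (TCP) lies midway between the tips of the shut fingers; the grasp point (between the pads) lies 19 mm behind it (env.grasp_offset is the distance from the TCP to the grasp point, in mm); z points along the fingers, y is the line along which they close (so a half turn about z gives the same grasp; the last joint's range is limited). The gripper opens to 91 mm and grips with 3 to 60 N. Pads are 32 mm wide; open, the fingers measure 118 mm over their backs; the gripper's body (76 mm by 178 mm) begins 60 mm behind the grasp point.
Start: joints at [-76.375, 18.312, 89.639, -0, 72.044, -1.146], TCP at [146.601, -556.014, 213.976] pointing down, gripper open.
Joint ranges: [-177.97, 177.97], [-48.28, 115.42], [12.27, 149.76], [-77.06, 257.06], [2.81, 150.46], [-146.56, 146.56]. Speed limits (degrees/s): [147.25, 147.25, 180, 180, 180, 180].

### API

Orientations are given as [roll, pitch, yaw] about the fixed x, y, z axes, in that order (R = Rz(yaw) Ry(pitch) Rx(roll)).
In Python, from workcell import env, optics gives the robot as it stands. The module is installed in compiled form; this text tells all that it offers.
- The arm moves only by the tool send_rows, never from a script. Its argument "targets" is a list that holds one entry, the list of rows, each a list of 7 numbers: the turn, a rotation vector about the world's x, y, z scaled (see below), then the shift along the world's x, y, z scaled (see below), then the closure, from -1 (fully open) to 1 (shut). In form: [[[rx, ry, rz, x, y, z, gripper], ...]]. A call has 1 to 12 rows; each row shifts and turns the commanded pose from where the row before left it; what a row does not reach is not made up. The controller multiplies each number of a shift by 0.2 m and each number of a turn by pi/2 rad. A row lasts 1/10 s, in which the tool goes at most 50 mm and 8.59 degrees, less where a joint would pass 70% of its speed; a pose out of reach is approached as far as the arm can. A call with a number of a shift or a turn outside -1 to 1 is refused whole. A call with a gripper value outside its range is refused whole. The fingers move at their own pace and stop on an object; "grip_force" is the grip in N (left out, the last holds). Time passes only in rows, so rows that do not move let the fingers close. It gives the time, the measured TCP pose, the force, the opening and the grip force at its end, in the units of the state.
- env.state(): the state, without advancing time (a new reading comes with each control period).
- optics.grab_frame(name): name is "side" or "top"; returns (picture, depth): 480x640x3 uint8, red, green, blue; 480x640 float32, mm along the optical axis (not along the pixel's ray), 0 where there is no reading.
- optics.camera_info(name): a dict with "camera_matrix" (3x3 intrinsics, pixels), "R" (3x3) and "t" (3): a world point X has camera coordinates R X + t. Camera axes: x right, y down, z forward; pixel columns grow to the right and rows downward; lengths in mm; the calibration is good to about 2 mm. A picture is of the moment at which its call begins. camera_info takes no time and is no camera call.
- env.job_done(): hands the job in; it is judged then, once.
Trained networks look in the newest picture that a camera, given by its name, has taken for a name from the list of things; names that differ only in an ending like _2 or _b are one class to them, and where a whole thing is asked for, a point or a joint stands for the part that bears it (a point fixed in the world has none). Each returns a list of dicts, best first, with "conf" (0 to 1); they miss things now and then, are a little off and sometimes report something else, mostly with a low value. They report only what shows in the picture. A call takes as long as a camera call. They do not tell look-alikes from the thing itself.
- optics.silhouettes(camera, name): "mask" (480x640 bool, what is visible of it) and "at" ([column, row] in pixels, amid what is visible of it).
- optics.place_of(camera, name): "at" ([column, row] in pixels: a listed point, or the origin of a listed thing).
The state is a dict: "time_s": time; "qpos": joint angles; "qvel": joint speeds; "effort": joint torques, N m; "ee_pos": TCP position; "ee_rot": TCP orientation; "force": force on the tool from outside, world axes, zero at the start; "torque": the same for the moment, N m; "gripper_width": finger opening in mm; "gripper_force": force on a finger pad.
Only numpy, scipy, OpenCV 4.12 (cv2) and the standard library are available. Lean on these libraries where they do the work, as an engineer would, in place of code of your own. Each camera call takes 0.05 s, during which the arm holds its last target. There are 200 camera calls.

## Working session

There is one attempt and no reset: what is moved stays moved. The work goes in short steps, Python scripts to look and compute and a tool call to move; the robot and the scene stay as the last step left them, time stands still between calls to the robot, and variables do not carry over. Pictures are saved under pics/ and viewed, at most 10 in all, crops included, and the job is handed in when it is done.

Besides the shell and the picture viewer there is one more tool, called after "Call:" by a JSON object that holds its "method" and its "body", one argument or row to a line. send_rows: Moves the arm, as the interface text tells. Its arguments: {"type":"object","properties":{"targets":{"type":"array"},"grip_force":{"type":"number"}},"required":["targets"]}

```bash
mkdir -p pics
cat > h.py <<'E'
from workcell import env, optics
import numpy as np, cv2
def world(cam,u,v,d):
    c=optics.camera_info(cam);K=np.array(c["camera_matrix"]);R=np.array(c["R"]);t=np.array(c["t"])
    p=np.linalg.inv(K)@np.array([u,v,1.])*d
    return R.T@(p-t)
def at_z(cam,u,v,z):
    c=optics.camera_info(cam);K=np.array(c["camera_matrix"]);R=np.array(c["R"]);t=np.array(c["t"])
    o=-R.T@t; r=R.T@np.linalg.inv(K)@np.array([u,v,1.])
    return o+r*(z-o[2])/r[2]
def cloud(cam,d):
    c=optics.camera_info(cam);K=np.array(c["camera_matrix"]);R=np.array(c["R"]);t=np.array(c["t"])
    v,u=np.mgrid[:480,:640]; p=np.stack([u,v,np.ones_like(u)],-1)@np.linalg.inv(K).T*d[...,None]
    return (p-t)@R
E
python3 - <<'E'
from h import *
for c in("top","side"):
    im,d=optics.grab_frame(c); cv2.imwrite(f"pics/{c}0.png",im[...,::-1]); np.savez(f"{c}0.npz",im=im,d=d)
    ci=optics.camera_info(c); print(c,(-np.array(ci["R"]).T@np.array(ci["t"])).round(),np.array(ci["camera_matrix"])[0,0])
    for n in("gauge","zero_disc","coupler","rest"):
        for r in optics.silhouettes(c,n)[:5]:
            m=r["mask"]; P=cloud(c,d)[m&(d>0)]
            print(c,n,round(r["conf"],2),np.round(r["at"]),m.sum(),np.median(P,0).round(),P[:,2].max().round(), np.ptp(P,axis=0).round())
print(env.state()["time_s"],env.grasp_offset)
E
```

```text
top [ 215.  -70. 1253.] 550.5731979657834
top gauge 0.62 [513. 261.] 156 [ 415. -512.   55.] 74.0 [22. 21. 77.]
top gauge 0.52 [445. 229.] 291 [ 478. -348.   98.] 122.0 [ 55.  34. 118.]
top zero_disc 0.83 [220. 259.] 540 [443. 141.  20.] 27.0 [58. 62. 21.]
top zero_disc 0.57 [194. 333.] 582 [273. 207.   8.] 16.0 [58. 61. 20.]
top coupler 0.57 [345. 171.] 1440 [ 620. -145.   61.] 78.0 [157. 112.  78.]
top rest 0.82 [432. 238.] 941 [ 470. -338.   16.] 84.0 [91. 87. 80.]
side [  424. -1065.   873.] 517.15646591802
side gauge 0.81 [313. 377.] 290 [ 419. -529.   49.] 72.0 [20. 20. 73.]
side gauge 0.63 [345. 302.] 568 [ 484. -368.   80.] 119.0 [ 40. 124. 110.]
side zero_disc 0.5 [266. 169.] 184 [275. 197.   8.] 13.0 [53. 59. 14.]
side coupler 0.8 [404. 244.] 1788 [ 630. -161.   50.] 77.0 [148. 123.  72.]
side rest 0.95 [342. 320.] 812 [ 472. -363.   16.] 21.0 [87. 89. 11.]
0.5 18.8
```

View pics/top0.png

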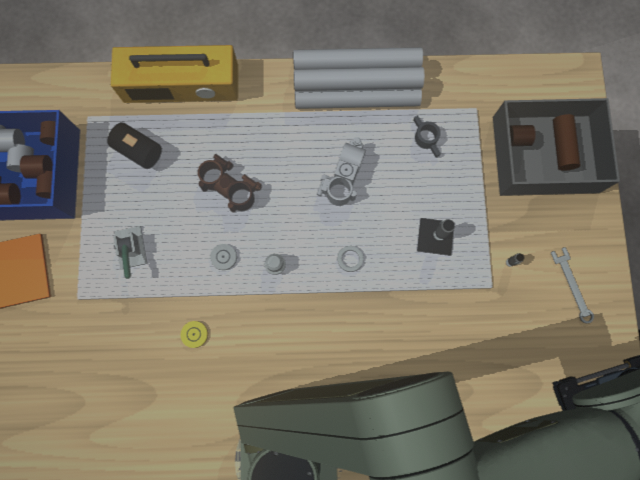

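View pics/side0.png

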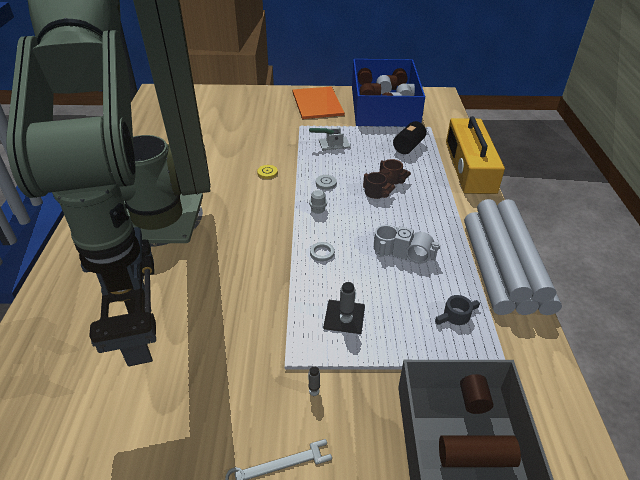

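Top view candidates:
- **Gauges:** the stick on the black rest (445,229) and a smaller stick on the wood (513,261).
- **Discs:** steel with ring mark (223,257), yellow (194,333), collar (350,258) and stepped pin (275,263).
- **Couplers:** bright (345,171) and rusty (228,185).

By the description I choose the gauge on the rest, the disc at (223,257) and the bright coupler. I'll check these in one close crop.

Run:
```python
from h import *
T=np.load("top0.npz");S=np.load("side0.npz")
def crop(im,u,v,w=40,s=6):
    return cv2.resize(im[v-w:v+w,u-w:u+w],(266,266),interpolation=cv2.INTER_CUBIC)
r1=[crop(T["im"],*p) for p in((440,235),(223,257),(345,171))]
r2=[crop(S["im"],*p) for p in((345,305),(325,182),(404,240))]
cv2.imwrite("pics/crop1.png",np.vstack([np.hstack(r1),np.hstack(r2)])[...,::-1])
for c,D in(("top",T),("side",S)):
    P=cloud(c,D["d"]); ok=D["d"]>0
    # gauge
    for n,cx,cy,r,z0,z1 in(("cap",478,-348,45,112,130),("grip",478,-348,45,50,100),("boss",640,-145,60,68,76),("disc",443,141,45,17,30)):
        m=ok&(np.hypot(P[...,0]-cx,P[...,1]-cy)<r)&(P[...,2]>z0)&(P[...,2]<z1)
        q=P[m]
        if len(q): print(c,n,len(q),q.mean(0).round(1),q.min(0).round(),q.max(0).round())
for c in("top","side"):
    for n in("gauge","zero_disc","coupler","rest"):
        z={"gauge":18,"zero_disc":12,"coupler":12,"rest":12}[n]
        for r in optics.place_of(c,n)[:4]: print(c,n,round(r["conf"],2),np.round(r["at"],1),at_z(c,*r["at"],z).round(1))
```

```text
top cap 91 [ 482.5 -354.3  115.7] [ 471. -366.  112.] [ 493. -343.  122.]
top grip 101 [ 476.1 -347.1   74.9] [ 467. -365.   50.] [ 497. -339.  100.]
top boss 360 [ 636.5 -146.5   70.4] [ 604. -182.   68.] [ 686. -117.   75.]
top disc 499 [444.3 141.2  20.6] [415. 111.  17.] [474. 171.  27.]
side cap 92 [ 484.3 -359.9  115.8] [ 473. -370.  112.] [ 495. -348.  119.]
side grip 255 [ 484.5 -368.9   76.3] [ 470. -375.   50.] [ 502. -356.  100.]
side boss 258 [ 638.8 -152.1   70.4] [ 606. -190.   68.] [ 688. -122.   74.]
side disc 211 [446.5 134.8  20.4] [413. 107.  17.] [476. 167.  25.]
top gauge 0.67 [439.9 235.8] [ 479.7 -356.1   18. ]
top gauge 0.51 [506.9 264.3] [ 409.1 -504.9   18. ]
top zero_disc 0.76 [196.  332.9] [274.8 201.8  12. ]
top zero_disc 0.7 [221.2 258.6] [441.2 146.9  12. ]
top coupler 0.92 [346.9 177.9] [ 626.4 -147.4   12. ]
top rest 0.95 [433.6 234. ] [ 485.7 -343.2   12. ]
side gauge 0.97 [344.9 316.2] [ 483.2 -355.1   18. ]
side gauge 0.75 [312.2 386.5] [ 415.7 -524.2   18. ]
side zero_disc 0.6 [267.9 172.6] [278.7 185.1  12. ]
side zero_disc 0.5 [327.2 182. ] [450.9 140.5  12. ]
side zero_disc 0.4 [400.7 250.6] [ 627.5 -144.1   12. ]
side coupler 0.59 [400.4 252.3] [ 626.1 -150.1   12. ]
side rest 0.94 [343.5 316.2] [ 480.6 -350.1   12. ]
```

View pics/crop1.png

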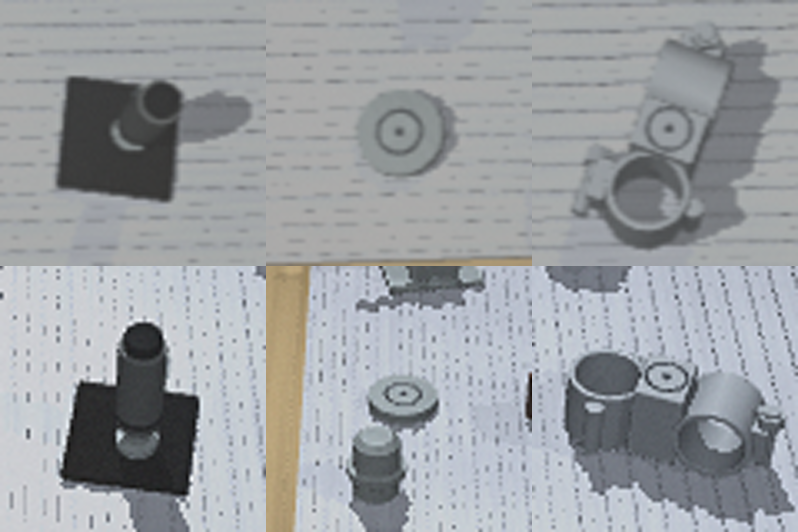

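The crop confirms all three: a tall gauge with a grey grip on the rest, a solid steel disc with ring and dot at top (223,256.4), and the boss mark on the bright coupler at top (346,169.5). Next I compute positions from the marks in both cameras.

Run:
```python
from h import *
for n,z,a,b in(("disc",22,(222.7,256.1),(325.9,179.9)),("boss",72,(345.9,169.2),(404.3,232.8)),("cap",118,(448.4,223.9),(348,285.5)),("rest",18,(435.6,236.2),(344.7,316.1))):
    print(n,at_z("top",*a,z).round(1),at_z("side",*b,z).round(1))
s=env.state();print(s)
```

```text
disc [445.1 141.8  22. ] [447.  136.7  22. ]
boss [ 627.  -142.1   72. ] [ 629.1 -146.6   72. ]
cap [ 483.7 -352.8  118. ] [ 485.2 -359.8  118. ]
rest [ 479.  -346.1   18. ] [ 482.8 -354.8   18. ]
{'time_s': 0.9, 'qpos': array([-7.63758600e+01,  1.83113758e+01,  8.96372993e+01, -2.33393656e-04,
        7.20433178e+01, -1.14492754e+00]), 'qvel': array([-0.13305493, -0.00655486,  0.0063293 , -0.01495138,  0.05119674,
        0.00110953]), 'effort': array([-1.01072055e-03, -4.12343144e+01, -2.32229036e+01,  7.25147361e-02,
        3.75288608e-02, -2.63496429e-05]), 'ee_pos': array([ 146.59830411, -556.03357512,  213.99273244]), 'ee_rot': array([1.79991999e+02, 3.81985069e-04, 1.47691394e+01]), 'force': array([-0.51247913,  0.47348654, -0.68134296]), 'torque': array([-0.01161823,  0.007647  , -0.02434945]), 'gripper_force': 0.0, 'gripper_width': 91.24470804030825}
```

Call:
{"method": "send_rows", "body": {
  "targets": [
    [[0,0,0,0.169,0.1,0,-1],[0,0,0,0.169,0.1,0,-1],[0,0,0,0.169,0.1,0,-1],[0,0,0,0.169,0.1,0,-1],[0,0,0,0.169,0.1,0,-1],[0,0,0,0.169,0.1,0,-1],[0,0,0,0.169,0.1,0,-1],[0,0,0,0.169,0.1,0,-1],[0,0,0,0.169,0.1,0,-1],[0,0,0,0.169,0.1,0,-1],[0,0,0,0,0,-0.1,-1],[0,0,0,0,0,0,-1]]
  ],
  "grip_force": 25
}}

```text
time_s: 2.1
ee_pos: [484.2, -354.3, 191.5]
ee_rot: [-179.8, 0.2, 14.9]
force: [-1.3, 0.5, -0.8]
gripper_width: 91.3
gripper_force: 0.0
```

Run:
```python
from h import *
s=env.state();print(s["ee_pos"].round(1))
im,d=optics.grab_frame("side")
c=im[220:340,265:425]; cv2.imwrite("pics/s1.png",cv2.resize(c[...,::-1],None,fx=4,fy=4,interpolation=cv2.INTER_CUBIC))
print(env.state()["ee_pos"].round(1))
```

```text
[ 484.2 -354.3  191.5]
[ 484.  -355.2  192.8]
```

View pics/s1.png

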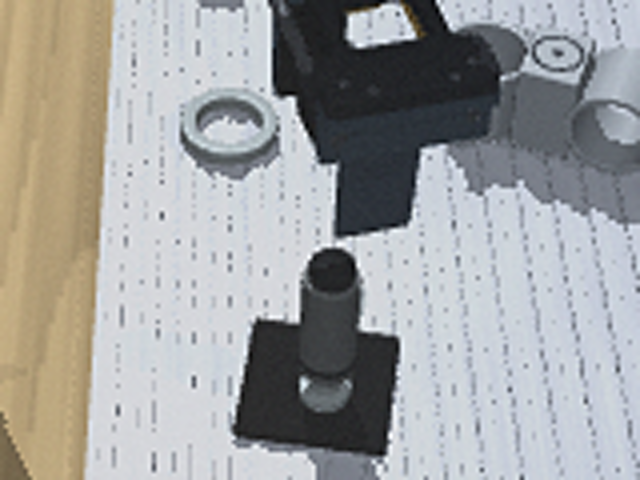

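The near finger's tip shows at about (358.7,278) and the gauge's cap at (348,286). I'll check the camera's bias against the known finger tip.

Run:
```python
from h import *
s=env.state();p=s["ee_pos"];print(p)
print(at_z("side",358.7,277.9,p[2]), p+59*np.array([.255,-.967,0]))
```

```text
[ 484.04618699 -355.23550089  192.80182391]
[ 499.40820278 -410.67559924  192.80182391] [ 499.09118699 -412.28850089  192.80182391]
```

Call:
{"method": "send_rows", "body": {
  "targets": [
    [[0,0,0,0.004,-0.02,0,-1],[0,0,0,0,0,-0.11,-1],[0,0,0,0,0,-0.11,-1],[0,0,0,0,0,-0.11,-1],[0,0,0,0,0,-0.11,-1],[0,0,0,0,0,-0.11,-1],[0,0,0,0,0,-0.11,-1],[0,0,0,0,0,-0.015,-1],[0,0,0,0,0,0,-1],[0,0,0,0,0,0,-1]]
  ]
}}

```text
time_s: 3.15
ee_pos: [486.1, -361.1, 60.6]
ee_rot: [179.9, -0.1, 14.7]
force: [0.4, 0.0, -0.1]
gripper_width: 91.1
gripper_force: 0.0
```

Call:
{"method": "send_rows", "body": {
  "targets": [
    [[0,0,0,0,0,0,1],[0,0,0,0,0,0,1],[0,0,0,0,0,0,1],[0,0,0,0,0,0,1],[0,0,0,0,0,0,1],[0,0,0,0,0,0,1],[0,0,0,0,0,0,1],[0,0,0,0,0,0,1]]
  ]
}}

```text
time_s: 3.95
ee_pos: [485.2, -359.6, 58.9]
ee_rot: [-180.0, 0.0, 14.8]
force: [0.6, 0.1, -0.9]
gripper_width: 30.1
gripper_force: 3.0
```

Call:
{"method": "send_rows", "body": {
  "targets": [
    [[0,0,0,0,0,0,1],[0,0,0,0,0,0,1],[0,0,0,0,0,0.05,1],[0,0,0,0,0,0.1,1],[0,0,0,0,0,0.1,1],[0,0,0,0,0,0.1,1],[0,0,0,0,0,0.1,1],[0,0,0,0,0,0.05,1],[0,0,0,0,0,0,1],[0,0,0,0,0,0,1]]
  ],
  "grip_force": 30
}}

```text
time_s: 4.95
ee_pos: [485.0, -359.8, 158.4]
ee_rot: [-180.0, 0.0, 14.8]
force: [0.1, 0.1, -1.7]
gripper_width: 29.9
gripper_force: 30.0
```

Run:
```python
from h import *
im,d=optics.grab_frame("side")
c=im[190:310,265:425]; cv2.imwrite("pics/s2.png",cv2.resize(c[...,::-1],None,fx=4,fy=4,interpolation=cv2.INTER_CUBIC))
s=env.state();print(s["ee_pos"].round(1),s["force"],s["gripper_force"],s["gripper_width"])
```

```text
[ 484.8 -359.6  157.8] [ 0.46992757  0.01561302 -2.11322562] 29.989864826202393 29.246262373604704
```

View pics/s2.png

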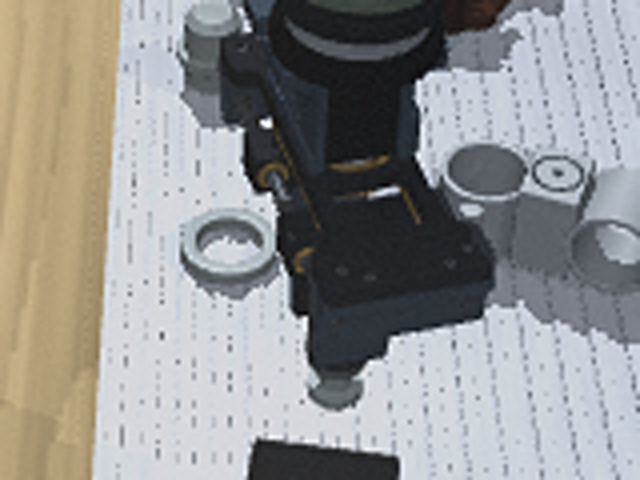

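Call:
{"method": "send_rows", "body": {
  "targets": [
    [[0,0,0,-0.008,0.1,0,1],[0,0,0,-0.014,0.18,0,1],[0,0,0,-0.014,0.18,0,1],[0,0,0,-0.014,0.18,0,1],[0,0,0,-0.014,0.18,0,1],[0,0,0,-0.014,0.18,0,1],[0,0,0,-0.014,0.18,0,1],[0,0,0,-0.014,0.18,0,1],[0,0,0,-0.014,0.18,0,1],[0,0,0,-0.014,0.18,0,1],[0,0,0,-0.014,0.18,0,1],[0,0,0,-0.014,0.18,0,1]]
  ]
}}

```text
time_s: 6.2
ee_pos: [452.0, 57.3, 158.0]
ee_rot: [-180.0, 0.1, 14.8]
force: [0.3, -0.8, -1.2]
gripper_width: 29.3
gripper_force: 30.0
```

Call:
{"method": "send_rows", "body": {
  "targets": [
    [[0,0,0,-0.014,0.18,0,1],[0,0,0,-0.014,0.18,0,1],[0,0,0,-0.003,0.038,0,1],[0,0,0,0,0,0,1],[0,0,0,0,0,0,1],[0,0,0,0,0,-0.1,1],[0,0,0,0,0,-0.1,1],[0,0,0,0,0,-0.1,1],[0,0,0,0,0,-0.05,1],[0,0,0,0,0,0,1],[0,0,0,0,0,0,1]]
  ]
}}

```text
time_s: 7.3
ee_pos: [447.4, 135.1, 89.4]
ee_rot: [180.0, -0.0, 14.7]
force: [0.8, -0.7, -1.7]
gripper_width: 29.5
gripper_force: 30.0
```

Run:
```python
from h import *
im,d=optics.grab_frame("side")
a=cv2.resize(im[130:210,270:376],None,fx=6,fy=6,interpolation=cv2.INTER_CUBIC)
cv2.imwrite("pics/s3.png",a[...,::-1])
s=env.state();print(s["time_s"],s["ee_pos"].round(1),s["ee_rot"].round(1),s["force"],s["qpos"].round())
print(at_z("side",348.2,286.5,116.8))
```

```text
7.35 [447.7 135.4  89.8] [ 1.80e+02 -1.00e-01  1.47e+01] [-0.24732042 -0.70747327 -1.00784604] [ 15.  16. 114.  -0.  50.  91.]
[ 485.62924463 -361.34022448  116.8       ]
```

View pics/s3.png

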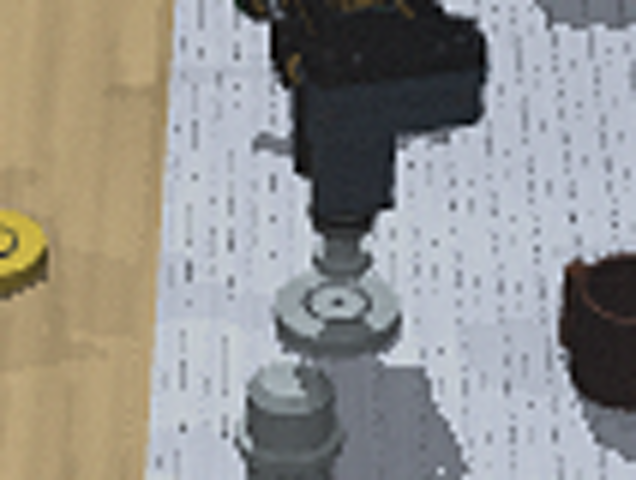

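Call:
{"method": "send_rows", "body": {
  "targets": [
    [[0,0,0,0,0.01,-0.04,1],[0,0,0,0,0,-0.04,1],[0,0,0,0,0,-0.03,1],[0,0,0,0,0,-0.01,1],[0,0,0,0,0,0,1],[0,0,0,0,0,0,1]]
  ]
}}

```text
time_s: 7.95
ee_pos: [446.9, 137.6, 65.0]
ee_rot: [180.0, -0.0, 14.8]
force: [-0.0, 1.1, -1.2]
gripper_width: 29.3
gripper_force: 30.0
```

Call:
{"method": "send_rows", "body": {
  "targets": [
    [[0,0,0,0,0,-0.005,1],[0,0,0,0,0,0,1],[0,0,0,0,0,0,1]]
  ]
}}

```text
time_s: 8.25
ee_pos: [446.9, 137.6, 64.1]
ee_rot: [180.0, -0.0, 14.8]
force: [0.6, 0.0, -1.6]
gripper_width: 29.2
gripper_force: 30.0
```

Call:
{"method": "send_rows", "body": {
  "targets": [
    [[0,0,0,0,0,-0.005,1],[0,0,0,0,0,0,1],[0,0,0,0,0,0,1]]
  ]
}}

```text
time_s: 8.55
ee_pos: [446.8, 137.6, 62.9]
ee_rot: [180.0, 0.0, 14.8]
force: [0.3, -0.4, -1.5]
gripper_width: 29.8
gripper_force: 30.0
```

Call:
{"method": "send_rows", "body": {
  "targets": [
    [[0,0,0,0,0,-0.003,1],[0,0,0,0,0,0,1],[0,0,0,0,0,0,1]]
  ]
}}

```text
time_s: 8.85
ee_pos: [446.9, 137.6, 62.8]
ee_rot: [180.0, -0.0, 14.8]
force: [-1.2, -0.4, 5.0]
gripper_width: 29.5
gripper_force: 30.0
```

Contact: the vertical force went from -1.5 N to +5 N. I'll press slightly more and hold for a good half second.

Call:
{"method": "send_rows", "body": {
  "targets": [
    [[0,0,0,0,0,-0.002,1],[0,0,0,0,0,0,1],[0,0,0,0,0,0,1],[0,0,0,0,0,0,1],[0,0,0,0,0,0,1],[0,0,0,0,0,0,1],[0,0,0,0,0,0,1],[0,0,0,0,0,0,1]]
  ]
}}

```text
time_s: 9.65
ee_pos: [447.0, 137.7, 62.8]
ee_rot: [180.0, -0.0, 14.8]
force: [-2.1, -1.9, 7.8]
gripper_width: 29.4
gripper_force: 30.0
```

Run:
```python
from h import *
im,d=optics.grab_frame("side")
a=cv2.resize(im[140:220,270:376],None,fx=6,fy=6,interpolation=cv2.INTER_CUBIC)
cv2.imwrite("pics/s4.png",a[...,::-1])
s=env.state();print(s["time_s"],s["ee_pos"].round(1),s["force"])
```

```text
9.7 [446.9 137.6  62.8] [-2.40871721 -0.95348599  7.49189541]
```

View pics/s4.png

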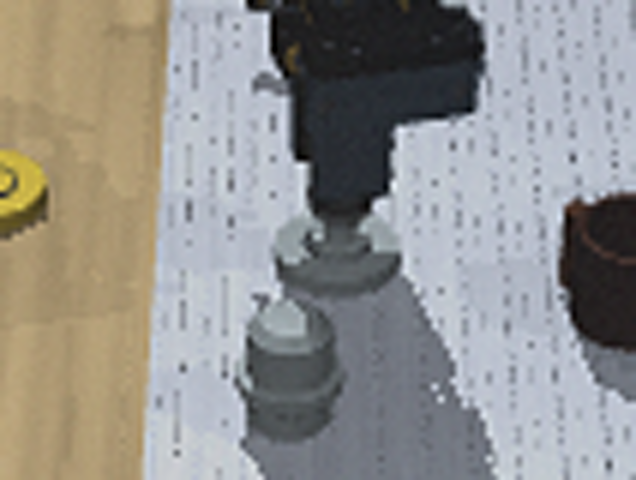

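Call:
{"method": "send_rows", "body": {
  "targets": [
    [[0,0,0,0,0,0.04,1],[0,0,0,0,0,0.11,1],[0,0,0,0,0,0.15,1],[0,0,0,0,0,0.15,1],[0,0,0,0,0,0.05,1],[0,0,0,0,0,0,1]]
  ]
}}

```text
time_s: 10.3
ee_pos: [447.6, 137.8, 163.0]
ee_rot: [180.0, -0.2, 14.8]
force: [0.7, -0.1, -0.9]
gripper_width: 29.3
gripper_force: 30.0
```

Call:
{"method": "send_rows", "body": {
  "targets": [
    [[0,0,0,0.0455,-0.071,0,1],[0,0,0,0.091,-0.1415,0,1],[0,0,0,0.091,-0.1415,0,1],[0,0,0,0.091,-0.1415,0,1],[0,0,0,0.091,-0.1415,0,1],[0,0,0,0.091,-0.1415,0,1],[0,0,0,0.091,-0.1415,0,1],[0,0,0,0.091,-0.1415,0,1],[0,0,0,0.091,-0.1415,0,1],[0,0,0,0.091,-0.1415,0,1],[0,0,0,0.0455,-0.071,0,1],[0,0,0,0,0,0,1]]
  ]
}}

```text
time_s: 11.5
ee_pos: [628.8, -147.5, 158.7]
ee_rot: [-179.9, 0.2, 14.6]
force: [0.2, 0.3, -2.1]
gripper_width: 29.7
gripper_force: 30.0
```

Call:
{"method": "send_rows", "body": {
  "targets": [
    [[0,0,0,0,0,0,1],[0,0,0,0,0,-0.05,1],[0,0,0,0,0,-0.07,1],[0,0,0,0,0,0,1],[0,0,0,0,0,0,1]]
  ]
}}

```text
time_s: 12.0
ee_pos: [628.2, -144.9, 137.1]
ee_rot: [-180.0, 0.1, 14.8]
force: [-0.6, 0.5, -2.0]
gripper_width: 29.7
gripper_force: 30.0
```

Run:
```python
from h import *
im,d=optics.grab_frame("side")
a=cv2.resize(im[180:270,345:465],None,fx=6,fy=6,interpolation=cv2.INTER_CUBIC)
cv2.imwrite("pics/s5.png",a[...,::-1])
s=env.state();print(s["time_s"],s["ee_pos"].round(1),s["force"])
```

```text
12.05 [ 628.7 -145.1  137.8] [-0.27731992 -0.6987097  -1.14214626]
```

View pics/s5.png

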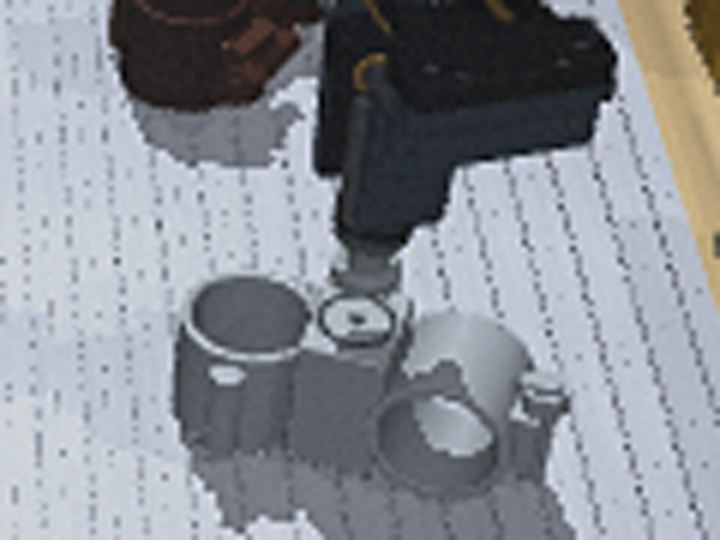

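Call:
{"method": "send_rows", "body": {
  "targets": [
    [[0,0,0,0,0,-0.05,1],[0,0,0,0,0,-0.04,1],[0,0,0,0,0,-0.02,1],[0,0,0,0,0,0,1],[0,0,0,0,0,0,1]]
  ]
}}

```text
time_s: 12.55
ee_pos: [628.9, -145.6, 115.9]
ee_rot: [180.0, 0.0, 14.8]
force: [0.3, -0.7, -1.8]
gripper_width: 29.6
gripper_force: 30.0
```

Call:
{"method": "send_rows", "body": {
  "targets": [
    [[0,0,0,0,0,-0.005,1],[0,0,0,0,0,0,1],[0,0,0,0,0,0,1]]
  ]
}}

```text
time_s: 12.85
ee_pos: [628.9, -145.5, 115.2]
ee_rot: [180.0, -0.0, 14.8]
force: [-0.2, -0.2, -1.6]
gripper_width: 29.6
gripper_force: 30.0
```

Call:
{"method": "send_rows", "body": {
  "targets": [
    [[0,0,0,0,0,-0.005,1],[0,0,0,0,0,0,1],[0,0,0,0,0,0,1]]
  ]
}}

```text
time_s: 13.15
ee_pos: [628.8, -145.5, 114.0]
ee_rot: [180.0, 0.0, 14.8]
force: [0.0, 0.0, -2.9]
gripper_width: 29.8
gripper_force: 30.0
```

Call:
{"method": "send_rows", "body": {
  "targets": [
    [[0,0,0,0,0,-0.005,1],[0,0,0,0,0,0,1],[0,0,0,0,0,0,1]]
  ]
}}

```text
time_s: 13.45
ee_pos: [628.9, -145.6, 113.3]
ee_rot: [180.0, -0.0, 14.8]
force: [-0.9, -0.0, 0.2]
gripper_width: 30.1
gripper_force: 30.0
```

Call:
{"method": "send_rows", "body": {
  "targets": [
    [[0,0,0,0,0,-0.004,1],[0,0,0,0,0,0,1],[0,0,0,0,0,0,1]]
  ]
}}

```text
time_s: 13.75
ee_pos: [629.0, -145.6, 113.2]
ee_rot: [180.0, -0.1, 14.8]
force: [-1.2, 0.2, 5.5]
gripper_width: 29.4
gripper_force: 30.0
```

Call:
{"method": "send_rows", "body": {
  "targets": [
    [[0,0,0,0,0,-0.002,1],[0,0,0,0,0,0,1],[0,0,0,0,0,0,1],[0,0,0,0,0,0,1],[0,0,0,0,0,0,1],[0,0,0,0,0,0,1],[0,0,0,0,0,0,1],[0,0,0,0,0,0,1]]
  ]
}}

```text
time_s: 14.55
ee_pos: [629.0, -145.6, 113.2]
ee_rot: [180.0, -0.1, 14.8]
force: [-3.1, 0.8, 7.0]
gripper_width: 29.7
gripper_force: 30.0
```

Run:
```python
from h import *
im,d=optics.grab_frame("side")
a=cv2.resize(im[180:270,345:465],None,fx=6,fy=6,interpolation=cv2.INTER_CUBIC)
cv2.imwrite("pics/s6.png",a[...,::-1])
s=env.state();print(s["time_s"],s["ee_pos"].round(1),s["force"])
```

```text
14.6 [ 629.  -145.6  113.2] [-1.25726437  1.10605071  6.49801871]
```

View pics/s6.png

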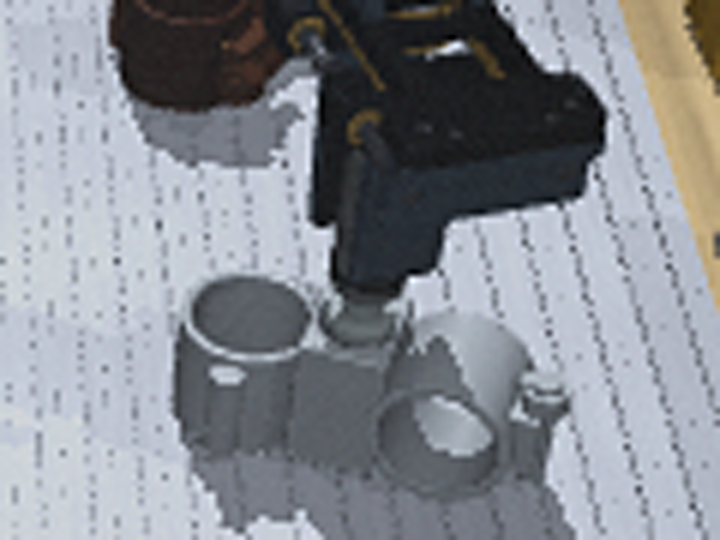

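Call:
{"method": "send_rows", "body": {
  "targets": [
    [[0,0,0,0,0,0.04,1],[0,0,0,0,0,0.1,1],[0,0,0,0,0,0.1,1],[0,0,0,0,0,0.06,1],[0,0,0,0,0,0,1]]
  ]
}}

```text
time_s: 15.1
ee_pos: [629.9, -145.8, 173.5]
ee_rot: [179.9, -0.2, 14.8]
force: [0.4, 0.3, -1.4]
gripper_width: 29.7
gripper_force: 30.0
```

Call:
{"method": "send_rows", "body": {
  "targets": [
    [[0,0,0,-0.04,-0.0575,0,1],[0,0,0,-0.1,-0.14,0,1],[0,0,0,-0.1,-0.14,0,1],[0,0,0,-0.1,-0.14,0,1],[0,0,0,-0.1,-0.14,0,1],[0,0,0,-0.1,-0.14,0,1],[0,0,0,-0.1,-0.14,0,1],[0,0,0,-0.1,-0.14,0,1],[0,0,0,0,0,0,1],[0,0,0,0,0,0,1]]
  ]
}}

```text
time_s: 16.1
ee_pos: [479.3, -353.4, 170.6]
ee_rot: [-179.9, 0.1, 14.6]
force: [1.0, -0.1, -2.1]
gripper_width: 29.3
gripper_force: 30.0
```

Call:
{"method": "send_rows", "body": {
  "targets": [
    [[0,0,0,0,0,-0.1,1],[0,0,0,0,0,-0.15,1],[0,0,0,0,0,-0.15,1],[0,0,0,0,0,-0.1,1],[0,0,0,0,0,-0.03,1],[0,0,0,0,0,0,1],[0,0,0,0,0,0,1],[0,0,0,0,0,0,1]]
  ]
}}

```text
time_s: 16.9
ee_pos: [481.7, -353.4, 67.1]
ee_rot: [179.9, -0.1, 14.8]
force: [-0.2, -0.2, -2.3]
gripper_width: 29.9
gripper_force: 30.0
```

Call:
{"method": "send_rows", "body": {
  "targets": [
    [[0,0,0,0,0,-0.015,1],[0,0,0,0,0,-0.01,1],[0,0,0,0,0,-0.005,1],[0,0,0,0,0,0,1],[0,0,0,0,0,0,1]]
  ]
}}

```text
time_s: 17.4
ee_pos: [480.8, -353.1, 59.8]
ee_rot: [180.0, 0.0, 14.8]
force: [0.9, -0.8, -3.2]
gripper_width: 29.6
gripper_force: 30.0
```

Call:
{"method": "send_rows", "body": {
  "targets": [
    [[0,0,0,0,0,-0.005,1],[0,0,0,0,0,0,1],[0,0,0,0,0,0,1]]
  ]
}}

```text
time_s: 17.7
ee_pos: [480.9, -353.1, 58.9]
ee_rot: [180.0, -0.0, 14.8]
force: [-0.1, -0.8, -1.1]
gripper_width: 29.8
gripper_force: 30.0
```

Call:
{"method": "send_rows", "body": {
  "targets": [
    [[0,0,0,0,0,-0.005,1],[0,0,0,0,0,0,1],[0,0,0,0,0,0,1]]
  ]
}}

```text
time_s: 18.0
ee_pos: [481.0, -353.1, 58.8]
ee_rot: [180.0, -0.0, 14.8]
force: [-1.2, 0.8, 5.1]
gripper_width: 29.6
gripper_force: 30.0
```

Call:
{"method": "send_rows", "body": {
  "targets": [
    [[0,0,0,0,0,0.003,1],[0,0,0,0,0,0,1],[0,0,0,0,0,0,-0.2],[0,0,0,0,0,0,-0.6],[0,0,0,0,0,0,-1],[0,0,0,0,0,0,-1],[0,0,0,0,0,0,-1],[0,0,0,0,0,0,-1],[0,0,0,0,0,0,-1],[0,0,0,0,0,0,-1]]
  ]
}}

```text
time_s: 19.0
ee_pos: [480.8, -353.0, 58.4]
ee_rot: [180.0, -0.0, 14.8]
force: [-0.9, -0.1, -0.0]
gripper_width: 89.7
gripper_force: 0.0
```

Call:
{"method": "send_rows", "body": {
  "targets": [
    [[0,0,0,0,0,0.05,-1],[0,0,0,0,0,0.15,-1],[0,0,0,0,0,0.15,-1],[0,0,0,0,0,0.2,-1],[0,0,0,0,0,0.2,-1],[0,0,0,-0.1,0.1,0.1,-1],[0,0,0,-0.15,0.15,0,-1],[0,0,0,-0.15,0.15,0,-1],[0,0,0,-0.15,0.15,0,-1],[0,0,0,0,0,0,-1],[0,0,0,0,0,0,-1],[0,0,0,0,0,0,-1]]
  ]
}}

```text
time_s: 20.2
ee_pos: [371.8, -243.8, 229.1]
ee_rot: [179.9, -0.1, 14.8]
force: [0.0, 0.0, -0.9]
gripper_width: 91.4
gripper_force: 0.0
```

Run:
```python
from h import *
im,d=optics.grab_frame("side")
cv2.imwrite("pics/s7.png",cv2.resize(im[130:370,230:550][...,::-1],(800,600),interpolation=cv2.INTER_CUBIC))
s=env.state();print(s["time_s"],s["ee_pos"].round(1),s["gripper_width"],s["qvel"].round(2))
```

```text
20.25 [ 371.8 -243.9  228.8] 90.8224447090099 [-0.08  0.63  0.19  0.05  0.21 -0.01]
```

View pics/s7.png

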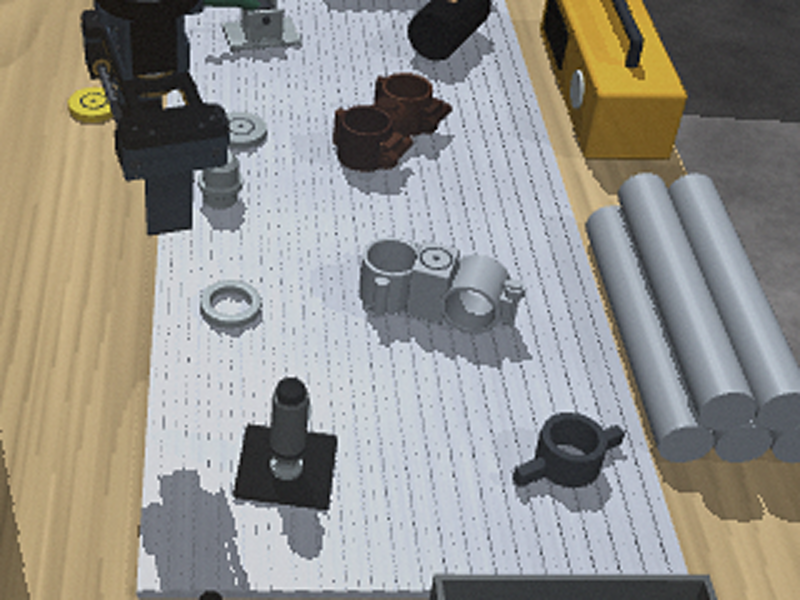

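The gauge stands upright at the middle of the rest: its foot is at about (287,466) and the pad's centre at about (287,466). The disc (243,128) and coupler (437,258) look unmoved. The gripper is open and clear of everything, so I'm handing in.

```bash
python3 -c "
from workcell import env
print(env.job_done())"
```

```text
the job is handed in; nothing more can be done
None
```

The job is handed in, with no verdict returned: the gauge was held on the zero disc's ring mark and then on the coupler's boss mark, each for over half a second at about 7 N, and now stands upright on the middle of its rest with the disc and coupler apparently unmoved.

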